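# Turn the face-down logbook over on its desk riser

### The job

The large logbook on the wooden desk riser lies face down. Slide it part of the way out over the riser's left end (left as the robot sees it) so that you can get under its edge, turn it over, and leave it lying flat, face up, wholly on the riser's top and square with it. Leave the small notebook on the worktop alone.

Things in the scene. Friction and masses are not known exactly. Their poses are not given: they have to be found in the camera images.
- logbook: Dark closed hardback book, 210 x 150 x 15 mm, about 0.25 kg, rigid (an elastic band holds it shut). Origin at its centre; x along the 210 mm spine, y across the 150 mm width (spine at +y, open page edges at -y), z out of the front cover (with a pale blank label; the back cover is plain). It starts flat on the riser, face down (its z points down), page edges toward the riser's left end, turned by up to about 9 degrees relative to the riser.
- riser: Low wooden desk riser, fixed to the worktop: a flat board 280 mm (x) by 380 mm (y) and 18 mm thick, its top 90 mm above the worktop, on two end panels set about 57 mm in from the board's ends, so there is free space below the ends. Origin on the worktop under the centre; z up; +y points to its left end as the robot sees it, +x away from the robot. It stands turned by up to about 14 degrees.
- small_notebook: Small dark notebook, 130 x 90 x 12 mm, loose on the worktop to the left of the riser, face up; a bystander. Origin at its centre, z up.

How it is judged:
On the way:
1. the logbook, still flat and face down on the riser, sticks out at least 15 mm past the riser's left end (y of logbook in the frame of riser above 0.13 m and z of logbook in the frame of riser above 0.09 m and angle between logbook's own z axis and vertical above 2.97 rad), for 0.2 s.
At the end, for the whole second after the job is handed in: The logbook lies at rest flat on the riser's top, front cover up (within 10 degrees), square with the riser within 15 degrees, its centre within 40 mm (along the riser's x) and 120 mm (along its y) of the riser's centre, so that it sticks out over no edge by more than about 5 mm when square (angle between logbook's own z axis and vertical below 0.17 rad and z of logbook in the frame of riser between 0.09 and 0.105 m and x of logbook in the frame of riser between -0.04 and 0.04 m and y of logbook in the frame of riser between -0.12 and 0.12 m and angle between the y axis of logbook and the y axis of riser, either way round below 0.26 rad and linear speed of logbook below 0.02 m/s); the robot touches nothing.
It fails at once if the small notebook is moved by more than 30 mm (distance of small_notebook from where it was at the start of the episode above 0.03 m).
It also fails if it takes over 61 s, if anything falls off the work surface, if the arm or the gripper's body presses on something with over 40 N, if the wrist force passes 120 N, or if a joint passes its speed limit or range.

### The arm

A 6-joint arm with a two-finger parallel gripper is mounted at the origin on a cart in front of the work surface, level with it; the furniture and walls round the work are solid. World frame = base frame: x ahead of the robot, y to its left, z up, the work surface at z = 0. Lengths are in m, angles in rad, forces in N, time in s.
With the tool pointing down it reaches from about 0.35 to 0.975 m from the base axis. Payload 4.9 kg.
Tool frame: the origin (TCP) lies at the very end of the fingers, on their centre line; the grasp point (between the pads) lies 19 mm behind it; z points along the fingers, x is the direction in which the jaws open and shut, and the axes are right-handed (so a half turn about z gives the same grasp; the last joint's range is limited). The gripper opens to 85 mm and grips with 20 to 120 N. Pads are 22 mm wide; open, the fingers measure 114 mm over their backs; the gripper's body (76 mm by 85 mm) begins 54 mm behind the grasp point. The pads swing forward as they close: fully open they stand 13 mm farther back than shut.
Start: joints at [1.012, 0.053, 1.613, -0, 1.476, -0.119], TCP at [0.266, 0.566, 0.231] pointing down, gripper open.
Joint ranges: [-3.01, 3.01], [-1.01, 2.22], [0.06, 2.58], [-1.02, 4.17], [0.09, 2.62], [-3.14, 3.14]. Speed limits (rad/s): [2.57, 2.57, 3.14, 3.14, 3.14, 3.14].

### API

Orientations are given as a rotation vector (axis times angle).
In Python, from station import readout, viewer, ctrl, nets gives the robot as it stands. The module is installed in compiled form; this text tells all that it offers.
- The arm moves only by the tool step_arm, never from a script. Its argument "moves" is a list that holds one entry, the list of rows, each a list of 4 numbers: the shift along the world's x, y, z in cm, then the turn about the world's z in rad. In form: [[[dx, dy, dz, yaw], ...]]. A call has 1 to 10 rows; each row shifts and turns the commanded pose from where the row before left it; what a row does not reach is not made up. A row lasts 1/12 s, in which the tool goes at most 41.7 mm and 7.16 degrees, less where a joint would pass 70% of its speed; a pose out of reach is approached as far as the arm can. A call is refused whole if a number of a shift passes 4.17 or a number of a turn 0.125, either way. A call with a gripper value outside its range is refused whole. "grip" is the closure, from 0 (fully open) to 1 (shut), set as the call begins (left out, the last holds). The fingers move at their own pace and stop on an object; "squeeze" is the grip in N (left out, the last holds). Time passes only in rows, so rows that do not move let the fingers close. It gives the time, the measured TCP pose, the force and the opening at its end, in the units of the state.
- readout.get_obs(): the state, without advancing time (a new reading comes with each control period).
- viewer.get_image(name): name is "scene" or "side" or "wrist"; returns the picture (384x512x3 uint8, blue, green, red); there is no depth.
- viewer.calibration(name): a dict with "camera_matrix" (3x3 intrinsics, pixels), "R" (3x3) and "t" (3): a world point X has camera coordinates R X + t. Camera axes: x right, y down, z forward; pixel columns grow to the right and rows downward; lengths in m; the calibration is good to about 2 mm. A picture is of the moment at which its call begins: read the wrist's pose just before it. calibration takes no time and is no camera call; for the wrist camera it gives the pose at the moment of the call.
- ctrl.finish_job(): hands the job in, once; it reports no verdict.
Trained networks look in the newest picture that a camera, given by its name, has taken for a name from the list of things; names that differ only in an ending like _2 or _b are one class to them, and where a whole thing is asked for, a point or a joint stands for the part that bears it (a point fixed in the world has none). Each returns a list of dicts, best first, with "confidence" (0 to 1); they miss things now and then, are a little off and sometimes report something else, mostly with a low value. They report only what shows in the picture. A call takes as long as a camera call.
- nets.masks_of(camera, thing): "region" (384x512 bool, what is visible of it) and "box" ([left, top, right, bottom] in pixels, round what is visible of it).
- nets.pinpoint(camera, thing): "at" ([column, row] in pixels: a listed point, or the origin of a listed thing).
The state is a dict: "t": time; "q": joint angles; "dq": joint speeds; "effort": joint torques, N m; "tool_pos": TCP position; "tool_rot": TCP orientation; "contact_force": force on the tool from outside, world axes, zero at the start; "wrist_torque": the same for the moment, N m; "opening": finger opening in m.
Only numpy, scipy, OpenCV 4.12 (cv2) and the standard library are available. Lean on these libraries where they do the work, as an engineer would, in place of code of your own. Each camera call takes 0.05 s, during which the arm holds its last target. There are 200 camera calls.

## Working session

There is one attempt and no reset: what is moved stays moved. The work goes in short steps, Python scripts to look and compute and a tool call to move; the robot and the scene stay as the last step left them, time stands still between calls to the robot, and variables do not carry over. Pictures are saved under pics/ and viewed, about 8 in all and at most 12, crops included, and the job is handed in when it is done.

Besides the shell and the picture viewer there is one more tool, called after "Emit:" in YAML: its name, and indented under it one key for each argument. step_arm: Moves the arm, as the interface text tells. Its arguments: {"type":"object","properties":{"moves":{"type":"array","items":{"type":"array","items":{"type":"array","items":{"type":"number"}}}},"grip":{"type":"number"},"squeeze":{"type":"number"}},"required":["moves"]}

```bash
mkdir -p pics
cat > h.py <<'E'
from station import readout, viewer, ctrl, nets
import numpy as np, cv2
def cal(c):
    k=viewer.calibration(c); return np.array(k["camera_matrix"]),np.array(k["R"]),np.array(k["t"]).ravel()
def ray(c,uv,z):
    K,R,t=cal(c); uv=np.atleast_2d(uv).astype(float)
    d=np.c_[uv,np.ones(len(uv))]@np.linalg.inv(K).T@R; o=-R.T@t
    return o+d*((z-o[2])/d[:,2])[:,None]
def proj(c,X):
    K,R,t=cal(c); p=(np.atleast_2d(X)@R.T+t)@K.T; return p[:,:2]/p[:,2:]
def rect(c,thing,z):
    m=nets.masks_of(c,thing)
    if not m: return None
    P=ray(c,np.argwhere(m[0]["region"])[:,::-1],z)[:,:2]
    r=cv2.minAreaRect((P*1000).astype(np.float32)); return m[0]["confidence"],r,cv2.boxPoints(r),m[0]["box"]
E
python3 - <<'E'
from h import *
np.set_printoptions(precision=3,suppress=True)
a=[viewer.get_image(c) for c in("scene","side")]
cv2.imwrite("pics/a.png",cv2.resize(np.vstack(a),(400*512//512*1,600)) if 0 else np.hstack([cv2.resize(x,(400,300)) for x in a]))
cv2.imwrite("pics/s.png",a[0])
for c in("scene","side"):
    K,R,t=cal(c); print(c,"pos",-R.T@t,"fwd",R[2])
    for th,z in(("logbook",.105),("riser",.09),("small_notebook",.012)):
        print(th,rect(c,th,z))
E
```

```text
scene pos [-0.    -0.612  0.485] fwd [ 0.521  0.762 -0.385]
logbook (0.83, ((597.4048461914062, 17.418190002441406), (227.5965118408203, 166.93898010253906), 3.1532764434814453), array([[479.187,  94.502],
       [488.37 , -72.185],
       [715.622, -59.665],
       [706.439, 107.021]], dtype=float32), [268.3, 183.6, 379.8, 230.2])
riser (0.55, ((559.7461547851562, 38.52745056152344), (356.6553039550781, 403.7436828613281), 8.509456634521484), array([[ 353.51 ,  211.789],
       [ 413.253, -187.51 ],
       [ 765.982, -134.734],
       [ 706.239,  264.565]], dtype=float32), [214.9, 172.1, 418.7, 279.3])
small_notebook (0.97, ((441.3406066894531, 381.9550476074219), (110.7803726196289, 129.1127471923828), 75.18289184570312), array([[364.766, 344.916],
       [489.585, 311.897],
       [517.916, 418.994],
       [393.096, 452.013]], dtype=float32), [164.5, 190.2, 217.7, 214.4])
side pos [ 0.485 -0.955  0.758] fwd [ 0.026  0.857 -0.514]
logbook (0.72, ((610.6219482421875, 19.884254455566406), (213.2204132080078, 168.44589233398438), 4.120113372802734), array([[498.236,  96.23 ],
       [510.338, -71.781],
       [723.008, -56.461],
       [710.905, 111.549]], dtype=float32), [242.5, 189.2, 336.4, 236.0])
riser (0.57, ((600.2451171875, 38.696197509765625), (282.3437194824219, 426.7511901855469), 8.749846458435059), array([[ 428.257,  228.113],
       [ 493.175, -193.671],
       [ 772.233, -150.721],
       [ 707.315,  271.064]], dtype=float32), [211.9, 171.8, 363.0, 273.4])
small_notebook (0.86, ((448.61541748046875, 386.463623046875), (108.1407241821289, 133.81936645507812), 76.61248016357422), array([[371.005, 349.355],
       [501.188, 318.371],
       [526.226, 423.573],
       [396.043, 454.557]], dtype=float32), [197.5, 162.1, 245.1, 179.4])
```

View pics/a.png

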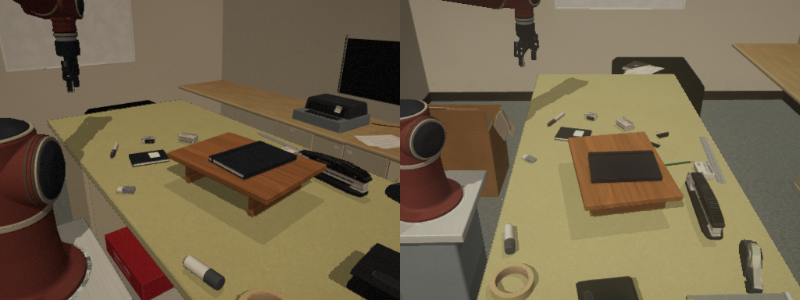

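Run:
```python
from h import *
np.set_printoptions(precision=3,suppress=True)
im=viewer.get_image("side")
c=im[135:290,190:390]; cv2.imwrite("pics/b.png",cv2.resize(c,(800,600),interpolation=cv2.INTER_CUBIC)[:,:])
print(ray("side",[[287,157],[246,150],[338,173]],.01))
```

```text
[[0.662 0.487 0.01 ]
 [0.528 0.54  0.01 ]
 [0.811 0.376 0.01 ]]
```

View pics/b.png

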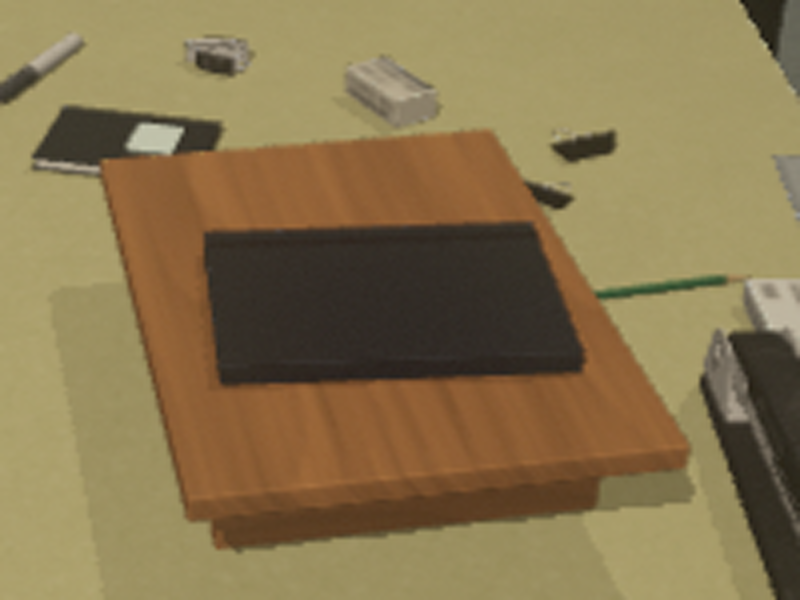

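Run:
```python
from h import *
np.set_printoptions(precision=3,suppress=True)
f=lambda L:np.array(L)/[4,600/155]+[190,135]
r=ray("side",f([[102,160],[491,130],[688,450],[190,503]]),.09)[:,:2]
b=ray("side",f([[205,233],[535,224],[583,356],[221,368]]),.105)[:,:2]
for n,p in(("riser",r),("book",b)):
    s=[np.linalg.norm(p[i]-p[(i+1)%4]) for i in range(4)]
    x=p[1]-p[0]+p[2]-p[3]; print(n,p.mean(0),s,"yaw",np.arctan2(x[1],x[0])); 
    y=p[0]-p[3]+p[1]-p[2]; print(np.arctan2(-y[0],y[1]))
    print(p)
```

```text
riser [0.6   0.053] [np.float64(0.2759549811408504), np.float64(0.3784360537872001), np.float64(0.274129478901339), np.float64(0.3794475233996598)] yaw 0.1470513456326117
0.14540647965904355
[[ 0.436  0.221]
 [ 0.709  0.26 ]
 [ 0.763 -0.114]
 [ 0.492 -0.155]]
book [0.611 0.027] [np.float64(0.20955639276057159), np.float64(0.14862461326573126), np.float64(0.20662252198660572), np.float64(0.14930266876103684)] yaw 0.03833833908426656
0.03243569080803965
[[ 0.504  0.097]
 [ 0.714  0.105]
 [ 0.717 -0.044]
 [ 0.511 -0.052]]
```

Run:
```python
from h import *
from scipy.spatial.transform import Rotation as Ro
o=readout.get_obs(); R=Ro.from_rotvec(o["tool_rot"]).as_matrix(); print(o["t"],o["tool_pos"],R.round(3),o["opening"],o["contact_force"]); print("jaw yaw",np.arctan2(R[1,0],R[0,0]))
K,Rc,t=cal("wrist"); print("cam pos in tool",R.T@(-Rc.T@t-o["tool_pos"]))
```

```text
0.45 [0.26607181 0.56548258 0.23120884] [[ 0.426  0.905 -0.   ]
 [ 0.905 -0.426 -0.   ]
 [-0.    -0.    -1.   ]] 0.08547550869933315 [ 0.10025221  0.490013   -0.02142829]
jaw yaw 1.130999357429749
cam pos in tool [-0.0012182  -0.0712954  -0.14218388]
```

Emit:
step_arm:
  moves:
    - [[1.8,-3.25,0,-0.123],[1.8,-3.25,0,-0.123],[1.8,-3.25,0,-0.123],[1.8,-3.25,0,-0.123],[1.8,-3.25,0,-0.123],[1.8,-3.25,0,-0.123],[1.8,-3.25,0,-0.123],[1.8,-3.25,0,-0.124],[1.8,-3.25,0,0],[1.8,-3.25,0,0]]
  grip: 0

```text
t: 1.28
tool_pos: [0.4467, 0.2389, 0.2316]
tool_rot: [-3.133, -0.229, -0.001]
contact_force: [0.0, 1.2, -0.0]
opening: 0.0853
```

Emit:
step_arm:
  moves:
    - [[1.8,-3.25,0,0],[1.8,-3.25,0,0],[1.8,-3.25,0,0],[1.8,-3.25,0,0],[1.8,-3.25,0,0],[1.8,-3.25,0,0],[1.8,-3.25,0,0],[1.8,-3.25,0,0],[1.8,-3.25,0,0],[1.8,-3.25,0,0]]

```text
t: 2.12
tool_pos: [0.6268, -0.0863, 0.2314]
tool_rot: [-3.133, -0.229, -0.001]
contact_force: [1.2, 0.3, 0.9]
opening: 0.0855
```

Emit:
step_arm:
  moves:
    - [[0,0,-3.5,0],[0,0,-3.5,0],[0,0,-3.5,0],[0,0,-2.5,0],[0,0,0,0]]

```text
t: 2.53
tool_pos: [0.6213, -0.0835, 0.0937]
tool_rot: [-3.129, -0.228, 0.019]
contact_force: [-1.2, 0.3, -1.4]
opening: 0.0851
```

Emit:
step_arm:
  moves:
    - [[0,0,0,0],[0,0,0,0]]

```text
t: 2.7
tool_pos: [0.6274, -0.0847, 0.1035]
tool_rot: [3.132, 0.229, 0.005]
contact_force: [1.2, 0.1, 0.2]
opening: 0.0851
```

Run:
```python
from h import *
cv2.imwrite("pics/c.png",np.hstack([cv2.resize(viewer.get_image(c),(400,300)) if c=="wrist" else cv2.resize(viewer.get_image(c)[135:285,200:400],(400,300)) for c in("side","wrist")]))
```

```text
(no output)
```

View pics/c.png

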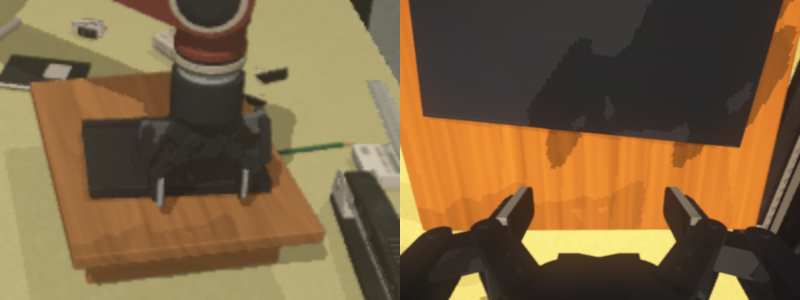

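Emit:
step_arm:
  moves:
    - [[0,0,-1,0],[0,0,-1,0],[0,0,0,0],[-0.15,0.99,0,0],[-0.15,0.99,0,0],[-0.15,0.99,0,0],[-0.15,0.99,0,0],[-0.22,1.48,0,0],[-0.22,1.48,0,0],[-0.22,1.48,0,0]]

```text
t: 3.63
tool_pos: [0.6133, 0.0012, 0.0816]
tool_rot: [3.133, 0.23, 0.001]
contact_force: [-0.1, -1.5, 0.3]
opening: 0.0855
```

Emit:
step_arm:
  moves:
    - [[-0.19,1.29,0,0],[-0.19,1.29,0,0],[-0.19,1.29,0,0],[-0.19,1.29,0,0],[-0.19,1.29,0,0],[-0.19,1.29,0,0],[-0.15,0.99,0,0],[-0.15,0.99,0,0],[-0.15,0.99,0,0],[0,0,0,0]]

```text
t: 4.47
tool_pos: [0.597, 0.1086, 0.081]
tool_rot: [-3.132, -0.231, 0.001]
contact_force: [-0.8, -0.1, 0.4]
opening: 0.0853
```

Run:
```python
from h import *
np.set_printoptions(precision=3,suppress=True)
print(readout.get_obs()["tool_pos"])
cv2.imwrite("pics/d.png",np.hstack([cv2.resize(viewer.get_image(c),(400,300)) if c=="wrist" else cv2.resize(viewer.get_image(c)[135:285,200:400],(400,300)) for c in("side","wrist")]))
print(rect("wrist","logbook",.105))
```

```text
[0.597 0.109 0.081]
(0.63, ((581.2923583984375, 165.94577026367188), (208.96609497070312, 96.36771392822266), 8.309446334838867), array([[470.943, 198.524],
       [484.87 , 103.168],
       [691.642, 133.368],
       [677.715, 228.724]], dtype=float32), [0.0, 0.0, 509.2, 240.6])
```

View pics/d.png

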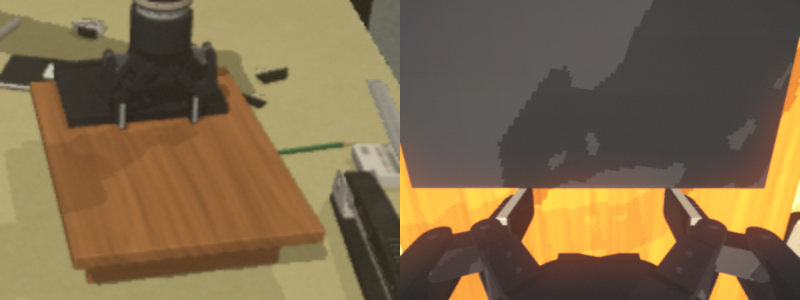

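Emit:
step_arm:
  moves:
    - [[-0.15,0.99,0,0],[-0.15,0.99,0,0],[-0.15,0.99,0,0],[0,0,0,0],[0,0,0,0],[0.15,-0.99,0,0],[0,0,3.5,0],[0,0,3.5,0],[0,0,3.5,0],[0,0,2.5,0]]

```text
t: 5.45
tool_pos: [0.5957, 0.1254, 0.2151]
tool_rot: [3.133, 0.228, 0.006]
contact_force: [1.0, -0.2, 0.2]
opening: 0.0853
```

Emit:
step_arm:
  moves:
    - [[-0.58,3.17,0,0],[-0.58,3.17,0,0],[-0.58,3.17,0,0],[-0.58,3.17,0,0],[-0.58,3.17,0,0],[-0.58,3.17,0,0],[0,0,0,0],[0,0,-3.5,0],[0,0,-3.5,0],[0,0,0,0]]
  grip: 0.6

```text
t: 6.28
tool_pos: [0.5557, 0.3137, 0.1331]
tool_rot: [3.128, 0.228, -0.02]
contact_force: [-1.7, -1.2, -2.0]
opening: 0.0339
```

Run:
```python
from h import *
np.set_printoptions(precision=3,suppress=True)
o=readout.get_obs();print(o["tool_pos"],o["opening"],o["contact_force"])
im=viewer.get_image("side"); m=rect("side","logbook",.105); print(m)
cv2.imwrite("pics/e.png",np.hstack([cv2.resize(viewer.get_image("scene")[110:260,160:360],(400,300)),cv2.resize(im[90:240,190:390],(400,300))]))
```

```text
[0.556 0.314 0.133] 0.033938101766684166 [-1.676 -1.169 -1.958]
(0.6, ((574.9978637695312, 215.7228240966797), (216.7068328857422, 184.80296325683594), 6.379786968231201), array([[457.048, 295.512],
       [477.583, 111.854],
       [692.948, 135.934],
       [672.413, 319.592]], dtype=float32), [224.3, 154.8, 312.2, 192.1])
```

View pics/e.png

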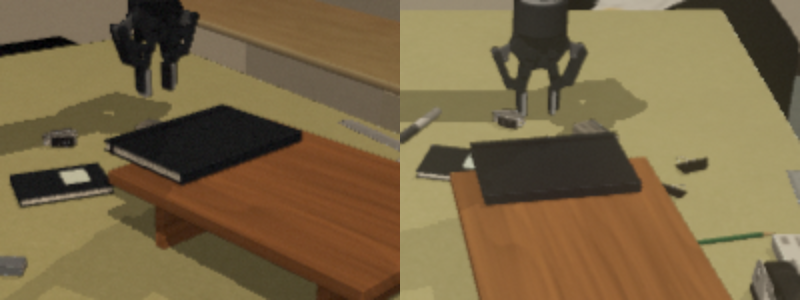

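```bash
cat >> h.py <<'E'
O=np.array([.6,.053]); ex=np.array([np.cos(.146),np.sin(.146)]); ey=np.array([-ex[1],ex[0]])
def rel(p): p=np.atleast_2d(p)[:,:2]-O; return np.c_[p@ex,p@ey]
E
python3 - <<'E'
from h import *
np.set_printoptions(precision=3,suppress=True)
p=ray("side",[[226.5,160.5],[298.5,157],[309,182.5],[234.5,186.5]],.105); print(rel(p),rel(p).mean(0),rel(readout.get_obs()["tool_pos"]))
E
```

```text
[[-0.099  0.249]
 [ 0.108  0.237]
 [ 0.098  0.091]
 [-0.099  0.103]] [0.002 0.17 ] [[-0.001  0.266]]
```

Emit:
step_arm:
  moves:
    - [[0,0,-3,0],[0,0,-3,0],[0,0,-2.4,0],[0,0,-0.5,0],[0,0,-0.5,0],[0,0,0,0],[0,0,0,0]]

```text
t: 7.02
tool_pos: [0.5617, 0.3172, 0.0502]
tool_rot: [-3.132, -0.229, -0.006]
contact_force: [0.7, -0.0, -0.5]
opening: 0.0342
```

Emit:
step_arm:
  moves:
    - [[0,0,-0.7,0],[0,0,-0.5,0],[0,0,-0.5,0],[0,0,-0.5,0],[0,0,0,0]]

```text
t: 7.43
tool_pos: [0.5587, 0.3162, 0.0236]
tool_rot: [3.132, 0.229, -0.004]
contact_force: [-0.9, 0.3, -0.0]
opening: 0.0343
```

Run:
```python
from h import *
np.set_printoptions(precision=3,suppress=True)
o=readout.get_obs();print(rel(o["tool_pos"]),o["tool_pos"],o["opening"],o["contact_force"])
cv2.imwrite("pics/f.png",np.hstack([cv2.resize(viewer.get_image("scene")[110:260,160:360],(400,300)),cv2.resize(viewer.get_image("side")[90:240,190:390],(400,300))]))
```

```text
[[-0.003  0.266]] [0.559 0.316 0.024] 0.03432361950289907 [-0.852  0.343 -0.012]
```

View pics/f.png

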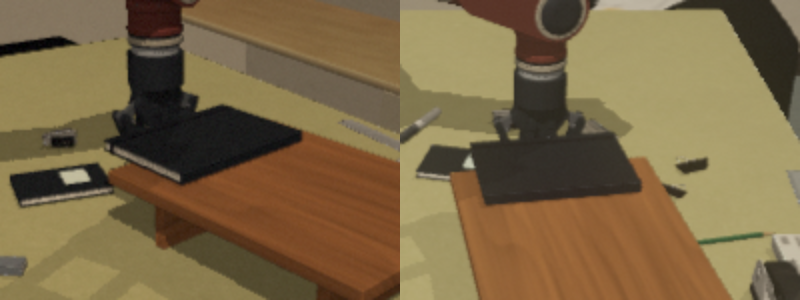

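Emit:
step_arm:
  moves:
    - [[0,0,2,0],[0.15,-0.99,0,0],[0,0,0,0],[0,0,-0.8,0],[0,0,-0.7,0],[0,0,-0.5,0],[0,0,-0.5,0],[0,0,0,0]]

```text
t: 8.2
tool_pos: [0.5597, 0.306, 0.0176]
tool_rot: [3.132, 0.229, -0.006]
contact_force: [-1.1, 0.0, -0.3]
opening: 0.0339
```

Run:
```python
from h import *
np.set_printoptions(precision=3,suppress=True)
o=readout.get_obs();print(rel(o["tool_pos"]),o["tool_pos"],o["opening"],o["contact_force"])
cv2.imwrite("pics/g.png",np.hstack([cv2.resize(viewer.get_image("scene")[130:235,180:320],(400,300)),cv2.resize(viewer.get_image("wrist"),(400,300))]))
```

```text
[[-0.003  0.256]] [0.56  0.306 0.018] 0.03394942018592318 [-1.104  0.022 -0.307]
```

View pics/g.png

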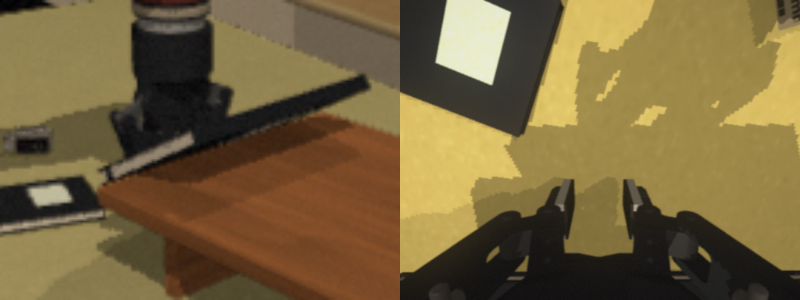

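Emit:
step_arm:
  moves:
    - [[0,0,-0.4,0],[0,0,-0.4,0],[0,0,-0.3,0],[0,0,0,0],[0,0,0,0]]

```text
t: 8.72
tool_pos: [0.5609, 0.3066, 0.0088]
tool_rot: [3.133, 0.229, -0.001]
contact_force: [-0.5, 0.9, 1.0]
opening: 0.0344
```

Run:
```python
from h import *
np.set_printoptions(precision=3,suppress=True)
o=readout.get_obs();print(rel(o["tool_pos"]),o["tool_pos"],o["opening"],o["contact_force"])
cv2.imwrite("pics/h.png",np.hstack([cv2.resize(viewer.get_image("scene")[130:235,180:320],(400,300)),cv2.resize(viewer.get_image("side")[90:240,190:390],(400,300))]))
```

```text
[[-0.002  0.257]] [0.561 0.307 0.009] 0.03439795895684421 [-0.503  0.921  1.01 ]
```

View pics/h.png

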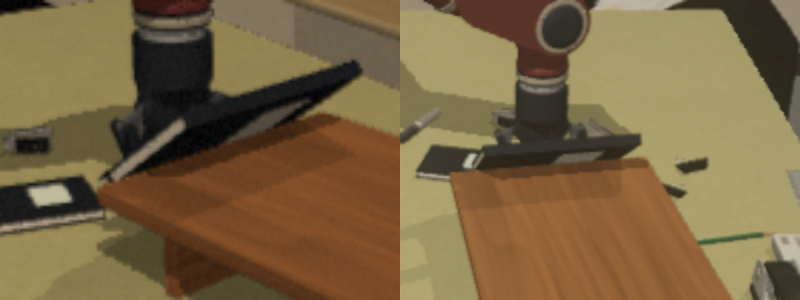

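Emit:
step_arm:
  moves:
    - [[0,0,-0.3,0],[0,0,-0.3,0],[0,0,0,0],[0.07,-0.5,0,0],[0.07,-0.5,0,0],[0,0,0,0],[0,0,0,0]]

```text
t: 9.4
tool_pos: [0.5625, 0.2962, 0.0031]
tool_rot: [3.133, 0.228, -0.001]
contact_force: [-0.5, 0.9, -1.2]
opening: 0.034
```

Run:
```python
from h import *
np.set_printoptions(precision=3,suppress=True)
o=readout.get_obs();print(rel(o["tool_pos"]),o["tool_pos"],o["opening"],o["contact_force"])
viewer.get_image("side");m=nets.masks_of("side","logbook");print([(x["confidence"],x["box"]) for x in m])
viewer.get_image("scene");m=nets.masks_of("scene","logbook");print([(x["confidence"],x["box"]) for x in m])
# predicted boxes by tilt, with page edge back corner at fence
for th in(33,43,50,58,65,72):
    t=np.radians(th);D=.055 if th<58 else .09/np.tan(t)
    d=D/np.cos(t); V=[]
    for s in(d,d-.15):
        for w in(0,.015):
            for x in(-.105,.105):
                y=.19+s*np.cos(t)+w*np.sin(t);z=.09-s*np.sin(t)+w*np.cos(t); V.append(np.r_[O+x*ex+y*ey,z])
    for c in("side","scene"):
        q=proj(c,V);print(th,c,np.r_[q.min(0),q.max(0)].round(0))
```

```text
[[-0.002  0.246]] [0.563 0.296 0.003] 0.03400452203327073 [-0.524  0.9   -1.206]
[(0.84, [227.0, 147.0, 309.6, 176.2])]
[(0.72, [220.2, 146.7, 302.6, 195.4])]
33 side [224. 161. 310. 177.]
33 scene [211. 156. 306. 198.]
43 side [224. 157. 308. 182.]
43 scene [211. 153. 301. 203.]
50 side [224. 156. 307. 186.]
50 scene [211. 153. 298. 208.]
58 side [224. 157. 304. 193.]
58 scene [211. 157. 292. 217.]
65 side [225. 154. 305. 195.]
65 scene [214. 154. 292. 219.]
72 side [226. 152. 304. 197.]
72 scene [217. 152. 291. 220.]
```

Run:
```python
from h import *
np.set_printoptions(precision=3,suppress=True)
def box(th,d,c):
    t=np.radians(th);V=[]
    for s in(d,d-.15):
        for w in(0,.015):
            for x in(-.105,.105):
                y=.19+s*np.cos(t)+w*np.sin(t);z=.09-s*np.sin(t)+w*np.cos(t); V.append(np.r_[O+x*ex+y*ey,z])
    q=proj(c,V);return np.r_[q.min(0),q.max(0)]
L=[]
for th in range(30,80,3):
    for d in np.arange(.04,.1,.005):
        a,b=box(th,d,"side"),box(th,d,"scene")
        L.append((np.hypot.reduce([a[0]-227,a[1]-147,a[2]-309.6,b[1]-146.7,b[2]-302.6]),th,d,d*np.cos(np.radians(th))))
for l in sorted(L)[:6]:print(np.array(l))
```

```text
[ 3.348 54.     0.055  0.032]
[ 3.759 54.     0.05   0.029]
[ 3.875 54.     0.06   0.035]
[ 3.92  51.     0.05   0.031]
[ 3.976 51.     0.055  0.035]
[ 4.101 57.     0.055  0.03 ]
```

Emit:
step_arm:
  moves:
    - [[0.06,-0.4,0,0],[0.06,-0.4,0,0],[0.06,-0.4,0,0],[0,0,0,0],[0,0,0,0],[0,0,0,0]]

```text
t: 10.1
tool_pos: [0.5647, 0.2844, 0.0035]
tool_rot: [3.133, 0.229, 0.001]
contact_force: [-0.2, 2.1, -0.0]
opening: 0.0341
```

```bash
cat > fit.py <<'E'
from h import *
np.set_printoptions(precision=3,suppress=True)
def box(th,d,c):
    t=np.radians(th);V=[]
    for s in(d,d-.15):
        for w in(0,.015):
            for x in(-.105,.105):
                y=.19+s*np.cos(t)+w*np.sin(t);z=.09-s*np.sin(t)+w*np.cos(t); V.append(np.r_[O+x*ex+y*ey,z])
    q=proj(c,V);return np.r_[q.min(0),q.max(0)]
o=readout.get_obs();print(rel(o["tool_pos"]),o["tool_pos"],o["opening"],o["contact_force"])
B={}
for c in("side","scene"):
    viewer.get_image(c);m=nets.masks_of(c,"logbook");print([(x["confidence"],x["box"]) for x in m]);B[c]=m[0]["box"]
L=[]
for th in range(30,106,3):
    for d in np.arange(.04,.15,.005):
        a,b=box(th,d,"side"),box(th,d,"scene");A,S=B["side"],B["scene"]
        L.append((np.hypot.reduce([a[0]-A[0],a[1]-A[1],a[2]-A[2],b[1]-S[1],b[2]-S[2]]),th,d,d*np.cos(np.radians(th))))
for l in sorted(L)[:5]:print(np.array(l))
E
python3 fit.py
```

```text
[[-0.001  0.234]] [0.565 0.284 0.003] 0.0341428937910796 [-0.222  2.143 -0.008]
[(0.96, [226.5, 136.1, 307.4, 173.9])]
[(0.69, [220.6, 136.0, 294.9, 193.2])]
[ 1.84  75.     0.045  0.012]
[ 2.39  72.     0.04   0.012]
[ 2.439 72.     0.045  0.014]
[ 2.685 75.     0.04   0.01 ]
[ 2.989 78.     0.045  0.009]
```

Emit:
step_arm:
  moves:
    - [[0.03,-0.2,0,0],[0.03,-0.2,0,0],[0,0,0,0],[0,0,0,0],[0,0,0,0]]

```text
t: 10.72
tool_pos: [0.5646, 0.2847, 0.0037]
tool_rot: [-3.127, -0.23, -0.002]
contact_force: [-2.1, 16.8, -2.7]
opening: 0.0339
```

```bash
python3 fit.py
```

```text
[[-0.001  0.234]] [0.565 0.285 0.004] 0.03386411268664776 [-2.141 16.772 -2.732]
[(0.68, [229.5, 137.8, 309.3, 175.9])]
[(0.89, [219.8, 137.2, 295.3, 193.3])]
[ 4.33  72.     0.045  0.014]
[ 4.669 69.     0.045  0.016]
[ 4.685 72.     0.05   0.015]
[ 4.824 75.     0.05   0.013]
[ 4.907 69.     0.04   0.014]
```

Emit:
step_arm:
  moves:
    - [[-0.06,0.4,0,0],[-0.06,0.4,0,0],[-0.06,0.4,0,0],[-0.06,0.4,0,0],[-0.06,0.4,0,0],[-0.06,0.4,0,0],[0,0,0.6,0],[0,0,0.6,0],[0,0,0.6,0],[0,0,0.6,0]]

```text
t: 11.75
tool_pos: [0.5619, 0.3047, 0.0284]
tool_rot: [-3.133, -0.229, -0.001]
contact_force: [-0.1, -0.3, -0.2]
opening: 0.0341
```

Emit:
step_arm:
  moves:
    - [[-0.06,0.4,0.6,0],[-0.06,0.4,0.6,0],[-0.15,0.99,1,0],[0,0,4,0],[0,0,4,0],[0,0,4,0],[0,0,4,0],[0,0,0,0],[0,0,0,0]]

```text
t: 12.5
tool_pos: [0.5606, 0.3243, 0.2149]
tool_rot: [-3.13, -0.23, -0.013]
contact_force: [-0.1, 0.7, -0.4]
opening: 0.0344
```

Run:
```python
from h import *
np.set_printoptions(precision=3,suppress=True)
o=readout.get_obs();print(rel(o["tool_pos"]),o["tool_pos"],o["opening"],o["contact_force"])
for c in("side","scene"):
    im=viewer.get_image(c)
    if c=="side": cv2.imwrite("pics/i.png",cv2.resize(im[90:240,190:390],(800,600)))
    print(c,rect(c,"logbook",.105))
    print(rect(c,"small_notebook",.012)[1])
```

```text
[[0.    0.274]] [0.561 0.324 0.215] 0.03436358694712994 [-0.119  0.713 -0.382]
side (0.86, ((574.3388671875, 280.1118469238281), (236.80174255371094, 120.46296691894531), 8.762826919555664), array([[448.144, 321.603],
       [466.496, 202.546],
       [700.534, 238.621],
       [682.182, 357.678]], dtype=float32), [226.6, 148.3, 302.4, 172.7])
((422.46380615234375, 393.1000671386719), (109.12889862060547, 77.6652603149414), 79.23566436767578)
scene (0.84, ((536.8058471679688, 252.8092803955078), (482.8851318359375, 156.39218139648438), 32.56736755371094), array([[291.236, 188.743],
       [375.42 ,  56.942],
       [782.376, 316.875],
       [698.192, 448.676]], dtype=float32), [219.9, 155.3, 287.3, 223.3])
((440.7171630859375, 381.53717041015625), (113.1510238647461, 131.64874267578125), 76.9428482055664)
```

View pics/i.png

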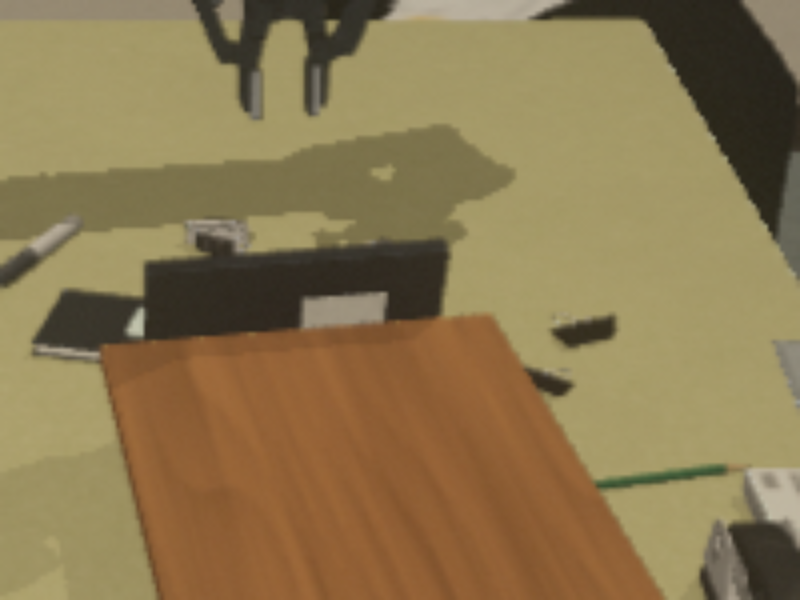

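```bash
sed -i 's/for d in np.arange(.04,.15,.005):/for d in ([.09\/np.sin(np.radians(th))] if 1 else []):/; s/b\[2\]-S\[2\]\]/b[2]-S[2],b[3]-S[3],b[0]-S[0]]/' fit.py; python3 fit.py
```

```text
[[-0.003  0.273]] [0.558 0.322 0.207] 0.03416196065243311 [-1.609  0.253  0.841]
[(0.8, [226.4, 149.7, 303.4, 174.2]), (0.67, [213.2, 168.7, 362.5, 275.0])]
[(0.83, [216.9, 153.5, 286.0, 223.2])]
[ 5.572 78.     0.092  0.019]
[ 5.777 75.     0.093  0.024]
[ 5.819 81.     0.091  0.014]
[ 6.03  96.     0.09  -0.009]
[ 6.177 93.     0.09  -0.005]
```

Emit:
step_arm:
  moves:
    - [[0.12,-0.67,0,0.121],[0.12,-0.67,0,0.121],[0.12,-0.67,0,0.121],[0.12,-0.67,0,0.121],[0.12,-0.67,0,0.121],[0.12,-0.67,0,0.121],[0.12,-0.67,0,0.121],[0.12,-0.67,0,0.121],[0.12,-0.67,0,0.121],[0.12,-0.67,0,0.121]]
  grip: 0

```text
t: 13.83
tool_pos: [0.5708, 0.2552, 0.2091]
tool_rot: [-2.441, -1.978, 0.0]
contact_force: [-0.1, 0.3, -0.1]
opening: 0.0856
```

Emit:
step_arm:
  moves:
    - [[0.12,-0.67,0,0.121],[0.12,-0.67,0,0.121],[0.12,-0.67,0,0.119],[0,0,0,0],[0,0,0,0]]

```text
t: 14.25
tool_pos: [0.5744, 0.2354, 0.2092]
tool_rot: [-2.057, -2.374, 0.0]
contact_force: [0.2, -0.5, -0.2]
opening: 0.0854
```

Run:
```python
from h import *
np.set_printoptions(precision=3,suppress=True)
o=readout.get_obs();print(rel(o["tool_pos"]),o["tool_pos"],o["tool_rot"],o["opening"])
im=viewer.get_image("wrist"); print(rel(proj("wrist",[[0.6,0,0]])) *0)
for y in(.175,.185,.195): print(y,proj("wrist",[np.r_[O+x*ex+y*ey,.148] for x in(-.105,0,.105)]))
m=nets.masks_of("wrist","logbook"); print([(x["confidence"],x["box"]) for x in m])
cv2.imwrite("pics/j.png",np.hstack([cv2.resize(im,(400,300)),cv2.resize(viewer.get_image("side")[90:240,190:390],(400,300))]))
```

```text
[[0.001 0.184]] [0.574 0.235 0.209] [-2.057 -2.374  0.   ] 0.08544804555189961
[[0. 0.]]
0.175 [[240.35   56.684]
 [242.663 207.076]
 [244.421 321.356]]
0.185 [[255.495  56.633]
 [255.742 207.028]
 [255.93  321.312]]
0.195 [[270.64   56.582]
 [268.82  206.981]
 [267.438 321.267]]
[(0.95, [251.4, 49.8, 291.2, 317.9])]
```

View pics/j.png

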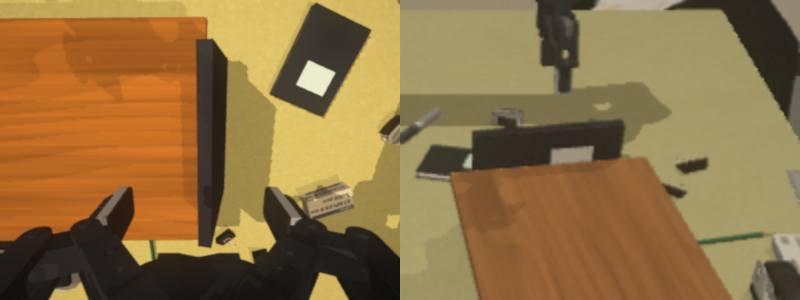

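Emit:
step_arm:
  moves:
    - [[-0.07,0.5,-2,0],[0,0,-2.5,0],[0,0,-2.5,0],[0,0,-2,0],[0,0,-1.4,0],[0,0,0,0],[0,0,0,0]]

```text
t: 14.98
tool_pos: [0.5733, 0.2406, 0.1048]
tool_rot: [-2.053, -2.377, 0.002]
contact_force: [0.5, -0.7, 0.3]
opening: 0.0856
```

Emit:
step_arm:
  moves:
    - [[0,0,0,0],[0,0,0,0],[0,0,0,0],[0,0,0,0],[0,0,0,0],[0,0,0,0],[0,0,0,0]]
  grip: 1
  squeeze: 60

```text
t: 15.57
tool_pos: [0.5738, 0.2483, 0.1082]
tool_rot: [-2.048, -2.369, -0.024]
contact_force: [-4.1, 19.1, 4.4]
opening: 0.0165
```

Emit:
step_arm:
  moves:
    - [[-0.07,0.5,0.2,0],[-0.07,0.5,0.5,0],[0,0,1,0],[0,0,2,0],[0,0,3,0],[0,0,3,0],[0,0,3,0],[0,0,1,0],[0,0,0,0],[0,0,0,0]]

```text
t: 16.4
tool_pos: [0.5723, 0.25, 0.242]
tool_rot: [2.054, 2.377, -0.0]
contact_force: [-0.3, -1.3, -2.7]
opening: 0.0144
```

Run:
```python
from h import *
np.set_printoptions(precision=3,suppress=True)
o=readout.get_obs();print(rel(o["tool_pos"]),o["tool_pos"],o["tool_rot"],o["opening"],o["contact_force"],o["wrist_torque"])
cv2.imwrite("pics/k.png",np.hstack([cv2.resize(viewer.get_image("scene")[70:220,160:360],(400,300)),cv2.resize(viewer.get_image("side")[60:210,190:390],(400,300))]))
```

```text
[[0.001 0.199]] [0.572 0.25  0.242] [ 2.054  2.377 -0.   ] 0.014416880283474954 [-0.267 -1.252 -2.717] [ 0.04  -0.016  0.025]
```

View pics/k.png

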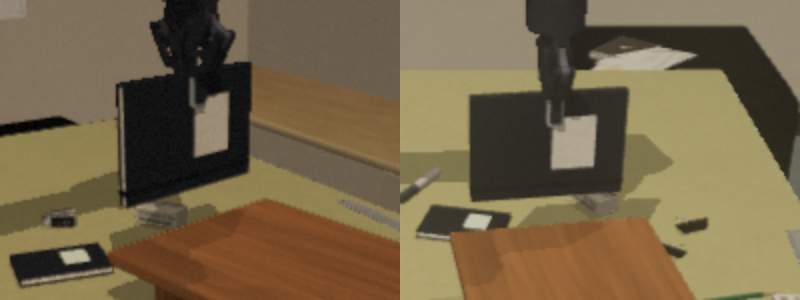

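Emit:
step_arm:
  moves:
    - [[0.2,-1.5,0,0],[0.44,-2.97,0,0],[0.44,-2.97,0,0],[0.44,-2.97,0,0],[0.44,-2.97,0,0],[0.44,-2.97,0,0],[0.44,-2.97,0,0],[0.44,-2.97,0,0],[0.44,-2.97,0,0],[0.2,-1.5,0,0]]

```text
t: 17.33
tool_pos: [0.6106, -0.0209, 0.2398]
tool_rot: [-2.055, -2.373, 0.005]
contact_force: [-0.0, -0.1, -2.1]
opening: 0.0145
```

Emit:
step_arm:
  moves:
    - [[0,0,0,0],[0,0,-1,0],[0,0,-1,0],[0,0,-0.5,0],[0,0,-0.3,0],[0,0,0,0],[0,0,0,0]]

```text
t: 17.92
tool_pos: [0.6113, -0.0163, 0.2139]
tool_rot: [-2.051, -2.378, 0.001]
contact_force: [0.3, 0.9, -1.3]
opening: 0.0144
```

Run:
```python
from h import *
np.set_printoptions(precision=3,suppress=True)
o=readout.get_obs();print(rel(o["tool_pos"]),o["tool_pos"],o["opening"],o["contact_force"])
for c in("scene","side"):
    viewer.get_image(c); m=nets.masks_of(c,"logbook"); print(c,m[0]["confidence"],m[0]["box"])
    y=rel(o["tool_pos"])[0,1]
    for b in(.09,.1,.11):
        q=proj(c,[np.r_[O+x*ex+(y+w)*ey,z] for x in(-.105,.105) for w in(-.0075,.0075) for z in(b,b+.15)]); print(b,q.min(0),q.max(0))
```

```text
[[ 0.001 -0.07 ]] [ 0.611 -0.016  0.214] 0.01444574171368347 [ 0.298  0.95  -1.258]
scene 0.7 [302.7, 133.3, 375.4, 223.1]
0.09 [303.021 136.094] [374.916 228.216]
0.1 [303.207 131.692] [375.388 223.796]
0.11 [303.394 127.254] [375.865 219.335]
side 0.71 [243.3, 157.1, 338.3, 224.3]
0.09 [242.607 164.347] [338.112 232.137]
0.1 [242.618 160.363] [338.579 228.578]
0.11 [242.628 156.34 ] [339.049 224.987]
```

Emit:
step_arm:
  moves:
    - [[0,0,-0.3,0],[0,0,-0.3,0],[0,0,-0.2,0],[0,0,0,0],[0,0,0,0]]

```text
t: 18.53
tool_pos: [0.6113, -0.0171, 0.2058]
tool_rot: [-2.053, -2.377, 0.001]
contact_force: [0.2, -0.2, -1.3]
opening: 0.0143
```

Emit:
step_arm:
  moves:
    - [[0,0,-0.2,0],[0,0,-0.2,0],[0,0,-0.2,0],[0,0,0,0],[0,0,0,0]]

```text
t: 18.95
tool_pos: [0.6113, -0.0171, 0.2]
tool_rot: [-2.053, -2.377, 0.0]
contact_force: [-0.4, -0.1, -2.2]
opening: 0.0139
```

Emit:
step_arm:
  moves:
    - [[0,0,-0.2,0],[0,0,-0.2,0],[0,0,0,0],[0,0,0,0]]

```text
t: 19.28
tool_pos: [0.6118, -0.0172, 0.1976]
tool_rot: [2.053, 2.377, 0.001]
contact_force: [-3.3, 0.2, 3.3]
opening: 0.0143
```

Emit:
step_arm:
  moves:
    - [[0,0,0,0],[0,0,0,0],[0,0,0,0],[0,0,0,0],[-0.07,0.5,0,0],[-0.07,0.5,0,0],[-0.07,0.5,0,0],[-0.07,0.5,0,0],[-0.07,0.5,0,0],[-0.07,0.5,0,0]]
  grip: 0.6

```text
t: 20.12
tool_pos: [0.6072, 0.0137, 0.1963]
tool_rot: [-2.053, -2.378, -0.0]
contact_force: [-0.2, 0.3, -0.2]
opening: 0.0343
```

```bash
cat > lean.py <<'E'
from h import *
np.set_printoptions(precision=3,suppress=True)
o=readout.get_obs();print(rel(o["tool_pos"]),o["tool_pos"],o["opening"],o["contact_force"])
B={}
for c in("scene","side"):
    viewer.get_image(c); m=nets.masks_of(c,"logbook"); print(c,m[0]["confidence"],m[0]["box"]); B[c]=np.array(m[0]["box"])
L=[]
for f in range(0,111,3):
    for p in np.arange(-.12,0,.01):
        t=np.radians(f);V=[np.r_[O+x*ex+(p+s*np.cos(t)-w*np.sin(t))*ey,.09+s*np.sin(t)+w*np.cos(t)] for x in(-.105,.105) for s in(0,.15) for w in(0,.015)]
        e=0
        for c in B:
            q=proj(c,V); e+=np.sum((np.r_[q.min(0),q.max(0)]-B[c])**2)
        L.append((e**.5,f,p))
print(np.array(sorted(L)[:4]))
E
python3 lean.py
```

```text
[[ 0.001 -0.04 ]] [0.607 0.014 0.196] 0.03428730206019026 [-0.214  0.333 -0.166]Traceback (most recent call last):
  File "lean.py", line 6, in <module>
    viewer.get_image(c); m=nets.masks_of(c,"logbook"); print(c,m[0]["confidence"],m[0]["box"]); B[c]=np.array(m[0]["box"])
                                                               ~^^^
IndexError: list index out of range
```

```bash
sed -i 's/viewer.get_image(c); m=nets.masks_of(c,"logbook");/viewer.get_image(c); m=nets.masks_of(c,"logbook") or nets.masks_of(c,"logbook")\n    if not m: continue\n   /' lean.py; python3 lean.py
```

```text
[[ 0.001 -0.04 ]] [0.607 0.014 0.196] 0.03409806184860401 [0.269 0.407 1.281]
scene 0.9 [291.5, 141.7, 369.8, 228.5]
side 0.97 [239.9, 156.3, 333.8, 232.3]
[[ 7.448 72.    -0.07 ]
 [ 7.89  69.    -0.07 ]
 [ 7.957 75.    -0.07 ]
 [ 8.614 66.    -0.08 ]]
```

Emit:
step_arm:
  moves:
    - [[0,0,-0.4,0],[0,0,-0.4,0],[0,0,-0.4,0],[0,0,-0.4,0],[0,0,-0.4,0],[0,0,0,0],[-0.11,0.76,-0.67,0],[-0.11,0.76,-0.67,0],[-0.11,0.76,-0.67,0],[0,0,0,0]]
  grip: 0

```text
t: 21.25
tool_pos: [0.6026, 0.0378, 0.154]
tool_rot: [-2.049, -2.377, 0.001]
contact_force: [-0.5, 1.3, 0.1]
opening: 0.0855
```

```bash
python3 lean.py
```

```text
[[ 0.    -0.015]] [0.603 0.038 0.154] 0.08549978881430514 [-0.498  1.27   0.146]
scene 0.73 [273.5, 147.6, 365.0, 230.9]
side 0.87 [236.6, 159.0, 333.7, 229.1]
[[ 8.924 45.    -0.07 ]
 [ 9.074 42.    -0.07 ]
 [ 9.347 48.    -0.07 ]
 [ 9.802 39.    -0.07 ]]
```

As predicted (about 43°, pivot still at −0.07). Continue lowering, then withdraw left.

Emit:
step_arm:
  moves:
    - [[-0.09,0.6,-0.9,0],[-0.09,0.6,-0.9,0],[-0.09,0.6,-0.9,0],[-0.06,0.4,-0.9,0],[-0.06,0.4,-0.8,0],[0,0,0,0],[-0.15,0.99,0,0],[-0.15,0.99,0,0]]

```text
t: 22.12
tool_pos: [0.6011, 0.0778, 0.117]
tool_rot: [2.043, 2.367, -0.002]
contact_force: [1.7, -9.1, 15.0]
opening: 0.0856
```

Emit:
step_arm:
  moves:
    - [[-0.15,0.99,0,0],[-0.15,0.99,0,0],[-0.15,0.99,0,0],[0,0,0,0],[0,0,0,0],[0,0,2.5,0],[0,0,3.5,0],[0,0,3.5,0],[0,0,3.5,0],[0,0,0,0]]

```text
t: 22.95
tool_pos: [0.5963, 0.1115, 0.2509]
tool_rot: [2.046, 2.37, 0.014]
contact_force: [1.2, 0.3, 0.9]
opening: 0.0856
```

Emit:
step_arm:
  moves:
    - [[-0.5,3,0,0],[-0.5,3,0,0],[-0.5,3,0,0],[-0.5,3,0,0],[-0.5,3,0,0],[-0.5,3,0,0],[-0.5,3,0,0],[-0.5,3,0,0],[0,0,0,0],[0,0,0,0]]

```text
t: 23.78
tool_pos: [0.5518, 0.3524, 0.2406]
tool_rot: [-2.05, -2.381, 0.003]
contact_force: [-0.3, -0.1, 0.4]
opening: 0.0853
```

```bash
python3 lean.py
python3 - <<'E'
from h import *
im=viewer.get_image("side"); cv2.imwrite("pics/l.png",cv2.resize(im[135:290,190:390],(800,600),interpolation=cv2.INTER_CUBIC))
for c in("side","scene"):
    viewer.get_image(c); r=rect(c,"logbook",.105); print(r[1],rel(r[2]/1000).mean(0)); print(rect(c,"small_notebook",.012)[1])
E
```

```text
[[-0.004  0.303]] [0.552 0.352 0.241] 0.08528800068163253 [-0.348 -0.079  0.445]
scene 0.95 [242.9, 175.3, 348.8, 221.0]
side 0.98 [230.8, 176.3, 324.4, 217.6]
[[ 4.483  0.    -0.02 ]
 [ 5.588  0.    -0.03 ]
 [ 7.599  3.    -0.02 ]
 [ 7.623  3.    -0.03 ]]
((587.9593505859375, 88.6626205444336), (214.8119659423828, 173.59974670410156), 9.721105575561523) [-0.00672429  0.0370349 ]
((447.50323486328125, 386.379638671875), (107.95777130126953, 132.8345489501953), 77.23762512207031)
((579.3666381835938, 84.09663391113281), (230.87496948242188, 167.66114807128906), 10.459297180175781) [-0.01588984  0.03376758]
((440.38006591796875, 380.1251220703125), (113.2516098022461, 128.43658447265625), 73.57696533203125)
```

View pics/l.png

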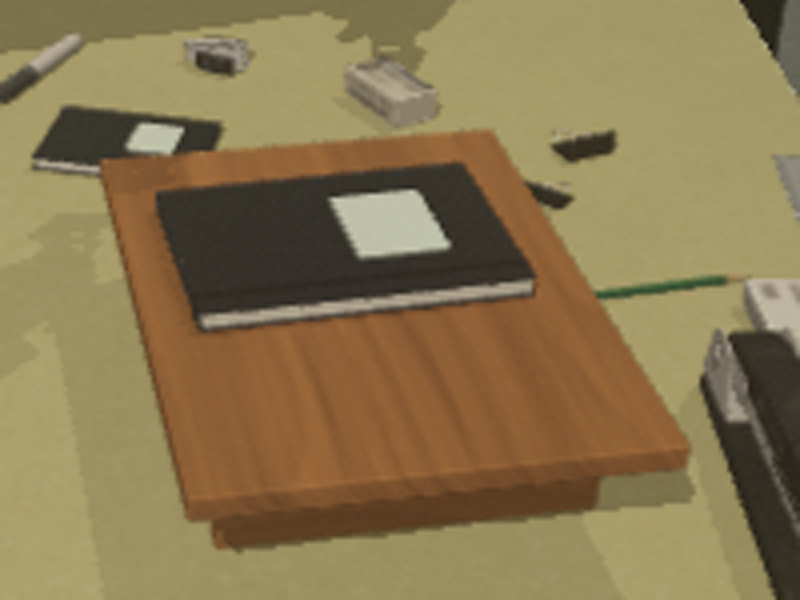

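```bash
python3 -c "
from h import *
ctrl.finish_job()"
```

```text
the job is handed in; nothing more can be done
```

The logbook is turned over and lies flat, face up, on the riser. I handed the job in at about 24 s of the 61 s; no verdict is reported.

**What I did:**
- I pushed the logbook from its spine side until its centre measured about 0.17 m along the riser's y, still flat and face down. That is past the 0.13 m needed.
- The moves cannot tilt the tool, so I could not reach under the edge. Instead I pressed down on the overhanging edge with the gripper body, using the fingers as a stop.
- The first tip stuck at about 75° and briefly pushed back with about 17 N. When I backed off to retry, the logbook slid down and stood leaning against the riser's end. That was luck, not plan, but it was usable.
- I gripped the logbook by the spine and lifted it. I stood it on the riser, let it lean on the left finger, and lowered it onto its back cover.
- While I withdrew the finger, the force reached about 15 N, which is inside the limits.

**Last checks before handing in:**
- **Logbook position:** flat with the label up. Its centre is about 7–16 mm off along the riser's x (limit 40 mm) and about 35–55 mm off along y (limit 120 mm).
- **Squareness:** within about 2° of the riser (limit 15°).
- **Small notebook:** no movement seen, within about 2 mm.
- **Gripper:** about 0.24 m up and to the left of the riser, touching nothing.

The two cameras differed by about 9 mm on the logbook's x position. The y estimates differed by up to about 20 mm depending on the method.

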